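Show which sample pot to weigh and tare the balance

ROBOT

A 6-joint arm with a two-finger parallel gripper is mounted at the origin on the work surface. World frame = base frame: x ahead of the robot, y to its left, z up, the work surface at z = 0. Lengths are in m, angles in rad, forces in N, time in s.
With the tool pointing down it reaches from about 0.25 to 0.725 m from the base axis. Payload 4 kg.
Tool frame: the origin (TCP) lies on the centre line of the jaws, within the pads' length; the fingertips stand 17 mm ahead of it and the grasp point (between the pads) lies 2 mm behind it; z points along the fingers, y is the line along which they close (so a half turn about z gives the same grasp; the last joint's range is limited). The gripper opens to 85 mm and grips with 20 to 120 N. Pads are 22 mm wide; open, the fingers measure 114 mm over their backs; the gripper's body (76 mm by 85 mm) begins 54 mm behind the grasp point. The pads swing forward as they close: fully open they stand 13 mm farther back than shut.
Start: joints at [1.178, 0.241, 0.005, 1.335, 0, 1.571], TCP at [0.191, 0.462, 0.248] pointing down, gripper open.
Joint ranges: [-2.72, 2.72], [-1.05, 1.87], [-1.09, 1.28], [-1.99, 2.15], [-1.42, 1.44], [-3.14, 3.14]. Speed limits (rad/s): [2.79, 2.79, 3.14, 3.14, 3.14, 3.14].

INTERFACE

Orientations are given as a unit quaternion [x, y, z, w].
In Python, from workcell import bot, camera, get_calibration gives the robot as it stands.
- The arm moves only by the tool apply_moves, never from a script. Its argument "steps" is a list of rows, each a list of 3 entries, a list of its own where there are three numbers: the shift along the tool's x, y, z as a fraction of full scale, then the turn, a rotation vector about the tool's x, y, z as a fraction of full scale, then the opening, from 0 (shut) to 1 (fully open). A call has exactly 8 rows; each row shifts and turns the commanded pose from where the row before left it, along the tool's axes as they then stand; what a row does not reach is not made up. Full scale, the value 1, is 20 cm for a shift and pi rad for a turn. A row lasts 1/12 s, in which the tool goes at most 41.7 mm and 7.16 degrees, less where a joint would pass 70% of its speed; a pose out of reach is approached as far as the arm can. A call with a number of a shift or a turn outside -1 to 1 is refused whole. A call with a gripper value outside its range is refused whole. The fingers move at their own pace and stop on an object; the grip force is fixed at half the most. Time passes only in rows, so rows that do not move let the fingers close, or fill a call up. It gives the time, the measured TCP pose, the force, the opening and the grip force at its end, in the units of the state.
- bot.get_obs(): the state, without advancing time (a new reading comes with each control period).
- camera(name): name is "scene" or "top"; returns (picture, depth): 420x560x3 uint8, red, green, blue; 420x560 float32, m along the optical axis (not along the pixel's ray), 0 where there is no reading.
- get_calibration(name): a dict with "fov_y" (degrees; the focal length in pixels is half the picture's height over the tangent of half this angle, whatever the lens; pixels are square), "cx", "cy" (the principal point, pixels), "rvec" (rotation vector, rad) and "tvec" (3), from world to camera coordinates, as OpenCV has them. Camera axes: x right, y down, z forward; pixel columns grow to the right and rows downward; lengths in m; the calibration is good to about 2 mm. A picture is of the moment at which its call begins. get_calibration takes no time and is no camera call.
- bot.job_done(): hands the job in; it is judged then, once.
The state is a dict: "clock": time; "joint_pos": joint angles; "joint_vel": joint speeds; "tau": joint torques, N m; "eef_pos": TCP position; "tool_rot": TCP orientation; "ft_force": force on the tool from outside, world axes, zero at the start; "ft_torque": the same for the moment, N m; "grip_width": finger opening in m; "grasp_force": force on a finger pad.
Only numpy, scipy, OpenCV 4.12 (cv2) and the standard library are available. Lean on these libraries where they do the work, as an engineer would, in place of code of your own. Each camera call takes 0.05 s, during which the arm holds its last target. There are 200 camera calls.

TASK

Show your colleague the next weighing without touching the pot or the pan: first point at the larger of the two uncovered pots, with the fingertips a few centimetres above the middle of its mouth, and stay there for two seconds; then point in the same way at the middle of the balance's round pan for two seconds. Then press the balance's long bar key fully down with the fingertips and let it come up again, so that the balance is ready, and back away. Point at no other pot, do not press the small round key, and leave everything else where it stands.

Things in the scene. Friction and masses are not known exactly. Their poses are not given: they have to be found in the camera images.
- large_open_pot: The larger uncovered pot: a loose, empty, open white plastic pot, 115 mm high, 112 mm across at the mouth and 100 mm at the foot, wall 3 mm. Origin: centre of its underside, z up.
- large_open_pot_top (a point): Centre of the large open pot's mouth, at rim height, 115 mm above the table; z up.
- small_open_pot: The smaller uncovered pot: loose, open, white plastic, 80 mm high, 76 mm across at the mouth. Origin: centre of its underside.
- small_open_pot_top (a point): Centre of the small open pot's mouth, 80 mm above the table.
- lidded_pot: A loose white plastic pot like the large open one but closed by a flat white lid: 115 mm high, 118 mm across the lid. Origin: centre of its underside.
- lidded_pot_top (a point): Centre of the lid's top on the lidded pot, 115 mm above the table.
- balance: The bench balance, white plastic, fixed to the table, 270 mm deep (x) by 200 mm wide (y); casing top 55 mm above the table. Origin: centre of its underside; its -x end carries the two keys and a display, the round pan is towards its +x end; z up.
- pan: The balance's fixed round steel pan, 140 mm across. Origin: on its axis, at the casing top, 55 mm above the table.
- pan_top (a point): Centre of the pan's upper face, 73 mm above the table; z up.
- tare_key (a joint): Travel of the long bar key: 0 up, 0.005 m fully down. A spring returns it: about 2 N starts it and 6 N holds it fully down.
- tare_key_top (a point): Centre of the top of the long bar key (black, 20 mm along the balance's x by 46 mm along its y), 65 mm above the table when up, standing 10 mm above the casing. It is at x -106 mm, y +40 mm in the balance's frame, moves straight down when pressed, and its axes are the balance's.
- power_key (a joint): Travel of the small round key: 0 up, 0.005 m fully down. It is to be left alone.
- power_key_top (a point): Centre of the top of the small round black key (18 mm across), 65 mm above the table, at x -106 mm, y -55 mm in the balance's frame.
- loose_lid: A loose flat white pot lid, 118 mm across, 12 mm high, lying on the table. Origin: centre of its underside.
- forceps: Steel forceps lying on the table, 136 mm long (along its x), 24 mm wide, 6 mm high. Origin: its middle, at table height.
- strainer: A flat hand strainer lying on the table: 100 mm round ring, 10 mm high, its handle reaching 145 mm from the ring's centre along its -x. Origin: centre of the ring, at table height.
- pump_bottle: A pump bottle, 58 mm across and 175 mm high, spout along its -x. Origin: centre of its underside.
- jar: A closed amber glass jar, 60 mm across, 75 mm high. Origin: centre of its underside.
- weight: A steel calibration weight with a knob, 32 mm across, 52 mm high. Origin: centre of its underside.

How it is judged:
On the way, in this order (a step that is already met when the one before it is completed fails the run):
1. point at the large open pot: the grasp point over the middle of its mouth, fingertips a few centimetres above the rim, for 1.5 s (horizontal distance between the grasp point and large_open_pot_top below 0.035 m and z of the grasp point in the frame of large_open_pot_top between 0.012 and 0.11 m), for 1.5 s.
2. point at the balance's pan in the same way for 1.5 s (horizontal distance between the grasp point and pan_top below 0.035 m and z of the grasp point in the frame of pan_top between 0.012 and 0.11 m), for 1.5 s.
3. press the long bar key down by at least 3.5 mm with the fingers (value of joint tare_key above 0.0035 m and contact force between the fingers and tare_key above 0.5 N), for 0.05 s.
4. let the bar key come up (value of joint tare_key below 0.001 m), for 0.1 s.
At the end, for the whole second after the job is handed in: Both keys are up (within 1 mm), all three pots stand upright within 10 mm of where they started, and everything else lies within 15 mm of where it started; the fingers have backed away from the bar key (grasp point over 40 mm from its top) (value of joint each of tare_key, power_key below 0.001 m and distance of each of large_open_pot, small_open_pot, lidded_pot from where it was at the start of the episode below 0.01 m and angle between each of large_open_pot, small_open_pot, lidded_pot's own z axis and vertical below 0.1 rad and distance between the grasp point and tare_key_top above 0.04 m and linear speed of large_open_pot below 0.02 m/s and distance of each of loose_lid, forceps, strainer, pump_bottle, jar, weight from where it was at the start of the episode below 0.015 m); the robot touches nothing.
It fails at once if a pot is touched (over 0.5 N), moved by 10 mm or tipped (contact force between any of the fingers, the arm and large_open_pot above 0.5 N or contact force between any of the fingers, the arm and small_open_pot above 0.5 N or contact force between any of the fingers, the arm and lidded_pot above 0.5 N or distance of any of large_open_pot, small_open_pot, lidded_pot from where it was at the start of the episode above 0.01 m or angle between any of large_open_pot, small_open_pot, lidded_pot's own z axis and vertical above 0.1 rad).
It fails at once if the balance's pan is touched (over 0.5 N) (contact force between any of the fingers, the arm and pan above 0.5 N).
It fails at once if another pot is pointed at: the grasp point within 50 mm of the centre of its top (distance between the grasp point and small_open_pot_top below 0.05 m or distance between the grasp point and lidded_pot_top below 0.05 m).
It fails at once if the small round key is pressed (over 1.5 mm) (value of joint power_key above 0.0015 m).
It fails at once if another thing on the table is moved by 15 mm (distance of any of loose_lid, forceps, strainer, pump_bottle, jar, weight from where it was at the start of the episode above 0.015 m).
It also fails if it takes over 54 s, if anything falls off the work surface, if the arm or the gripper's body presses on something with over 40 N, if the wrist force passes 120 N, or if a joint passes its speed limit or range.

## Working session

There is one attempt and no reset: what is moved stays moved. The work goes in short steps, Python scripts to look and compute and a tool call to move; the robot and the scene stay as the last step left them, time stands still between calls to the robot, and variables do not carry over. Pictures are saved under pics/ and viewed, at most 10 in all, crops included, and the job is handed in when it is done.

Besides the shell and the picture viewer there is one more tool, called after "Emit:" by a JSON object that holds its "fn" and its "kwargs". apply_moves: Moves the arm, as the interface text tells. Its arguments: {"type":"object","properties":{"steps":{"type":"array"}},"required":["steps"]}

```bash
mkdir -p pics
cat > h.py <<'E'
import numpy as np, cv2
from workcell import bot, camera, get_calibration
def cal(n):
    c=get_calibration(n); f=210/np.tan(np.radians(c["fov_y"])/2)
    R=cv2.Rodrigues(np.array(c["rvec"],float))[0]; t=np.array(c["tvec"],float).ravel()
    return f,c["cx"],c["cy"],R,t
def ray(n,u,v,z):
    f,cx,cy,R,t=cal(n); o=-R.T@t; d=R.T@np.array([(u-cx)/f,(v-cy)/f,1]); return o+d*(z-o[2])/d[2]
def cloud(n,D):
    f,cx,cy,R,t=cal(n); v,u=np.mgrid[:D.shape[0],:D.shape[1]]
    P=np.stack([(u-cx)/f*D,(v-cy)/f*D,D],-1); return (P-t)@R
E
python3 - <<'E'
from h import *
for n in("top","scene"):
    I,D=camera(n); cv2.imwrite(f"pics/{n}0.png",I[...,::-1]); np.savez(f"{n}0.npz",I=I,D=D); print(n,get_calibration(n))
o=bot.get_obs(); print(o["clock"],o["eef_pos"],o["tool_rot"],o["ft_force"])
E
```

```text
top {'fov_y': 49.47515741276044, 'cx': 275.37934530375384, 'cy': 211.63269539497753, 'rvec': array([ 2.18594457, -2.16143585,  0.11002321]), 'tvec': array([-0.0178074 ,  0.58171026,  1.28553518])}
scene {'fov_y': 55.095350887214295, 'cx': 285.8105521629015, 'cy': 205.77551990340106, 'rvec': array([ 2.13257816,  1.15889631, -0.48101308]), 'tvec': array([-0.30991887, -0.28941971,  1.49688484])}
0.1 [0.19118557 0.46144151 0.24751012] [ 1.95141231e-01  9.80774710e-01 -9.12050308e-04 -1.88938853e-04] [-0.03803504 -0.43491881  0.3850856 ]
```

View pics/top0.png

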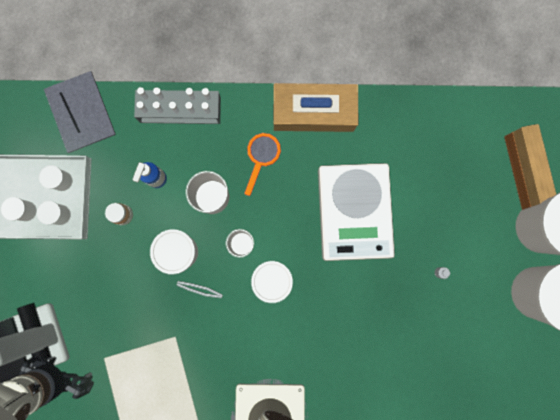

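View pics/scene0.png

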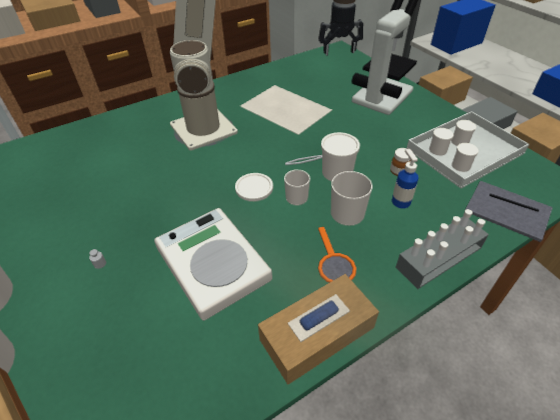

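The top view shows the large open pot at (207,193), the small one at (240,243), the lidded pot at (173,252) and the loose lid at (272,282). On the balance, the pan is at (357,193), the bar key at (345,249) and the round key at (379,248). The scene view agrees.

Run:
```python
from h import *
d=np.load("top0.npz"); I,D=d["I"],d["D"]; P=cloud("top",D); X=P[...,0];Y=P[...,1];Z=P[...,2]
v,u=np.mgrid[:420,:560]
def circ(name,uv,r,zl,zh):
    m=(np.hypot(u-uv[0],v-uv[1])<r)&(Z>zl)&(Z<zh)&(D>0)
    q=P[m]; (c,R)=cv2.minEnclosingCircle(q[:,:2].astype(np.float32)); print(name,m.sum(),np.round(c,4),"R",round(R,4),"z",np.median(q[:,2]).round(4))
circ("large",(207,193),28,.1,.13)
circ("small",(240,243),20,.068,.092)
circ("lidded",(173,252),28,.1,.13)
circ("pan",(357,193),35,.066,.08)
circ("bottle",(150,175),22,.13,.25)
# keys: dark pixels
hsv=I.max(2)
m=((hsv<70)&(v>238)&(v<258)&(u>325)&(u<392)).astype(np.uint8)
n,l,s,c=cv2.connectedComponentsWithStats(m)
for i in range(1,n):
    if s[i,4]>8: print("dark",s[i],c[i],ray("top",*c[i],.065).round(4))
m=((I.min(2)>150)&(u>305)&(u<405)&(v>150)&(v<270)).astype(np.uint8)
k=max(cv2.findContours(m,0,2)[0],key=cv2.contourArea); r=cv2.minAreaRect(k); b=cv2.boxPoints(r)
print("balance",[ray("top",*p,.055).round(3)[:2] for p in b], ray("top",*r[0],.055).round(4))
print("ray large mouth",ray("top",207,193,.115), "tallest near path", {n:round(float(Z[a:b,c:e].max()),3) for n,a,b,c,e in [("mid",140,300,130,400),("left",280,420,60,240)]})
print("lowleft max at",np.argwhere((Z>.2)&(u<240)&(v>280)).min(0))
```

```text
large 231 [0.6272 0.1757] R 0.0563 z 0.1137
small 119 [0.4904 0.0869] R 0.038 z 0.0798
lidded 1556 [0.4636 0.2633] R 0.06 z 0.1131
pan 1928 [ 0.6323 -0.2376] R 0.0704 z 0.0737
bottle 193 [0.6678 0.342 ] R 0.0259 z 0.1726
dark [338 247  15   5  74] [344.90540541 249.02702703] [ 0.476  -0.2056  0.065 ]
dark [377 246   4   4  16] [378.5 247.5] [ 0.4813 -0.2992  0.065 ]
balance [array([ 0.712, -0.132]), array([ 0.725, -0.334]), array([ 0.455, -0.344]), array([ 0.443, -0.146])] [ 0.5824 -0.2389  0.055 ]
ray large mouth [0.62185564 0.17424577 0.115     ] tallest near path {'mid': 1.336, 'left': 1.336}
lowleft max at [284   0]
```

The sizes and heights agree with the given ones: key spacing is 94 mm against 95, the radii match, and the balance yaw is about +3°. I'll shut the gripper and turn it square to the balance first.

Emit:
{"fn": "apply_moves", "kwargs": {"steps": [[[0,0,0],[0,0,-0.0286],0],[[0,0,0],[0,0,-0.0286],0],[[0,0,0],[0,0,-0.0286],0],[[0,0,0],[0,0,-0.0286],0],[[0,0,0],[0,0,-0.0286],0],[[0,0,0],[0,0,0],0],[[0,0,0],[0,0,0],0],[[0,0,0],[0,0,0],0]]}}

```text
clock: 0.77
eef_pos: [0.1913, 0.4618, 0.248]
tool_rot: [-0.027, 1.0, -0.0, -0.0]
ft_force: [-0.3, 0.1, 0.1]
grip_width: -0.0
grasp_force: 0.0
```

```bash
cat >> h.py <<'E'
from scipy.spatial.transform import Rotation as Ro
def to(x,y,z):
    o=bot.get_obs(); R=Ro.from_quat(o["tool_rot"]).as_matrix()
    print("t",o["clock"],"pos",o["eef_pos"].round(4) if hasattr(o["eef_pos"],"round") else o["eef_pos"],"ytool",R[:,1].round(3),"ztool",R[:,2].round(3),"w",o["grip_width"],"F",np.round(o["ft_force"],2))
    print("units",(R.T@(np.array([x,y,z])-o["eef_pos"])/.2).round(4))
E
python3 -c "
from h import *
to(.627,.1755,.248)"
```

```text
t 0.7667 pos [0.1913 0.4618 0.248 ] ytool [-0.055  0.999 -0.001] ztool [-0.    -0.001 -1.   ] w -4.159278020894823e-05 F [-0.3   0.11  0.11]
units [-2.097e+00 -1.548e+00  5.000e-04]
```

Emit:
{"fn": "apply_moves", "kwargs": {"steps": [[[-0.06,-0.05,0],[0,0,0],0],[[-0.13,-0.1,0],[0,0,0],0],[[-0.13,-0.1,0],[0,0,0],0],[[-0.13,-0.1,0],[0,0,0],0],[[-0.13,-0.1,0],[0,0,0],0],[[-0.13,-0.1,0],[0,0,0],0],[[-0.13,-0.1,0],[0,0,0],0],[[-0.13,-0.1,0],[0,0,0],0]]}}

```text
clock: 1.43
eef_pos: [0.3947, 0.322, 0.2483]
tool_rot: [-0.027, 1.0, 0.0, 0.0]
ft_force: [0.9, 0.6, -0.5]
grip_width: -0.0
grasp_force: 0.0
```

Emit:
{"fn": "apply_moves", "kwargs": {"steps": [[[-0.13,-0.1,0],[0,0,0],0],[[-0.13,-0.1,0],[0,0,0],0],[[-0.13,-0.1,0],[0,0,0],0],[[-0.13,-0.1,0],[0,0,0],0],[[-0.13,-0.1,0],[0,0,0],0],[[-0.13,-0.1,0],[0,0,0],0],[[-0.13,-0.1,0],[0,0,0],0],[[-0.1,-0.08,0],[0,0,0],0]]}}

```text
clock: 2.1
eef_pos: [0.6058, 0.177, 0.2479]
tool_rot: [-0.027, 1.0, -0.0, 0.0]
ft_force: [-0.6, 0.1, -0.3]
grip_width: -0.0001
grasp_force: 0.0
```

```bash
python3 -c "
from h import *
to(.627,.1755,.183)"
```

```text
t 2.1 pos [0.6058 0.177  0.2479] ytool [-0.054  0.999 -0.   ] ztool [ 0. -0. -1.] w -0.00014569232281424514 F [-0.57  0.1  -0.29]
units [-0.1053 -0.0128  0.3244]
```

Emit:
{"fn": "apply_moves", "kwargs": {"steps": [[[-0.06,0,0.05],[0,0,0],0],[[-0.05,-0.01,0.06],[0,0,0],0],[[0,0,0.06],[0,0,0],0],[[0,0,0.06],[0,0,0],0],[[0,0,0.06],[0,0,0],0],[[0,0,0.03],[0,0,0],0],[[0,0,0],[0,0,0],0],[[0,0,0],[0,0,0],0]]}}

```text
clock: 2.77
eef_pos: [0.6256, 0.1783, 0.1838]
tool_rot: [-0.028, 1.0, -0.0, -0.001]
ft_force: [0.6, -0.1, 0.6]
grip_width: -0.0001
grasp_force: 0.0
```

Run:
```python
from h import *
to(.627,.1755,.183)
I,D=camera("scene"); cv2.imwrite("pics/s1.png",I[...,::-1])
```

```text
t 2.7667 pos [0.6256 0.1783 0.1838] ytool [-0.057  0.998 -0.   ] ztool [-0.001 -0.    -1.   ] w -0.00010499727635352761 F [ 0.6  -0.13  0.56]
units [-0.0063 -0.0144  0.0039]
```

View pics/s1.png

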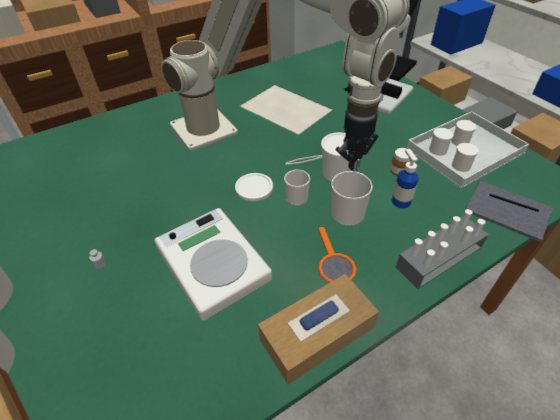

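The shut fingertips at (353,167) are just above the mouth of the large pot, centred at (351,184), with nothing touched. I'll hold here.

Emit:
{"fn": "apply_moves", "kwargs": {"steps": [[[0,0,0],[0,0,0],0],[[0,0,0],[0,0,0],0],[[0,0,0],[0,0,0],0],[[0,0,0],[0,0,0],0],[[0,0,0],[0,0,0],0],[[0,0,0],[0,0,0],0],[[0,0,0],[0,0,0],0],[[0,0,0],[0,0,0],0]]}}

```text
clock: 3.48
eef_pos: [0.6261, 0.178, 0.1843]
tool_rot: [-0.028, 1.0, -0.0, -0.0]
ft_force: [-0.7, -0.1, 0.6]
grip_width: -0.0003
grasp_force: 0.0
```

Emit:
{"fn": "apply_moves", "kwargs": {"steps": [[[0,0,0],[0,0,0],0],[[0,0,0],[0,0,0],0],[[0,0,0],[0,0,0],0],[[0,0,0],[0,0,0],0],[[0,0,0],[0,0,0],0],[[0,0,0],[0,0,0],0],[[0,0,0],[0,0,0],0],[[0,0,0],[0,0,0],0]]}}

```text
clock: 4.15
eef_pos: [0.6261, 0.178, 0.1843]
tool_rot: [-0.028, 1.0, -0.0, -0.0]
ft_force: [0.2, 0.4, 0.1]
grip_width: 0.0001
grasp_force: 0.0
```

Emit:
{"fn": "apply_moves", "kwargs": {"steps": [[[0,0,0],[0,0,0],0],[[0,0,0],[0,0,0],0],[[0,0,0],[0,0,0],0],[[0,0,0],[0,0,0],0],[[0,0,0],[0,0,0],0],[[0,0,0],[0,0,0],0],[[0,0,0],[0,0,0],0],[[0,0,0],[0,0,0],0]]}}

```text
clock: 4.82
eef_pos: [0.6261, 0.178, 0.1843]
tool_rot: [-0.028, 1.0, -0.0, -0.0]
ft_force: [-0.5, 0.3, 0.0]
grip_width: 0.0002
grasp_force: 0.0
```

Emit:
{"fn": "apply_moves", "kwargs": {"steps": [[[0,0,0],[0,0,0],0],[[0,0,0],[0,0,0],0],[[0,0,-0.05],[0,0,0],0],[[0,0,-0.06],[0,0,0],0],[[0,0,-0.06],[0,0,0],0],[[0,0,-0.06],[0,0,0],0],[[0,0,-0.04],[0,0,0],0],[[0,0,0],[0,0,0],0]]}}

```text
clock: 5.48
eef_pos: [0.6273, 0.1783, 0.2414]
tool_rot: [-0.028, 1.0, 0.001, 0.002]
ft_force: [-0.3, -0.3, 0.4]
grip_width: 0.0002
grasp_force: 0.0
```

```bash
python3 -c "
from h import *
to(.632,-.2375,.237)"
```

```text
t 5.4833 pos [0.6273 0.1783 0.2414] ytool [-0.056  0.998  0.001] ztool [ 0.005  0.001 -1.   ] w 0.0001562739658327267 F [-0.27 -0.26  0.44]
units [ 0.0937 -2.0771  0.0194]
```

Emit:
{"fn": "apply_moves", "kwargs": {"steps": [[[0,-0.06,0],[0,0,0],0],[[0,-0.13,0],[0,0,0],0],[[0.01,-0.14,0],[0,0,0],0],[[0.01,-0.14,0],[0,0,0],0],[[0.01,-0.14,0],[0,0,0],0],[[0.01,-0.14,0],[0,0,0],0],[[0.01,-0.14,0],[0,0,0],0],[[0.01,-0.14,0],[0,0,0],0]]}}

```text
clock: 6.15
eef_pos: [0.6247, -0.0306, 0.2372]
tool_rot: [-0.028, 1.0, -0.0, -0.001]
ft_force: [0.3, -0.4, -0.4]
grip_width: -0.0
grasp_force: 0.0
```

Emit:
{"fn": "apply_moves", "kwargs": {"steps": [[[0.01,-0.14,0],[0,0,0],0],[[0.01,-0.14,0],[0,0,0],0],[[0.01,-0.14,0],[0,0,0],0],[[0,-0.14,0],[0,0,0],0],[[0,-0.14,0],[0,0,0],0],[[0,-0.14,0],[0,0,0],0],[[0,-0.12,0],[0,0,0],0],[[0,-0.06,0],[0,0,0],0]]}}

```text
clock: 6.82
eef_pos: [0.6299, -0.2362, 0.2368]
tool_rot: [-0.026, 1.0, -0.0, -0.001]
ft_force: [0.8, -0.8, -0.9]
grip_width: -0.0
grasp_force: 0.0
```

```bash
python3 -c "
from h import *
to(.632,-.2375,.145)"
```

```text
t 6.8167 pos [ 0.6299 -0.2362  0.2368] ytool [-0.053  0.999 -0.   ] ztool [-0.002 -0.    -1.   ] w -1.2207940475918958e-05 F [ 0.81 -0.84 -0.9 ]
units [-0.0111 -0.0067  0.459 ]
```

Emit:
{"fn": "apply_moves", "kwargs": {"steps": [[[0,0,0.05],[0,0,0],0],[[0,0,0.08],[0,0,0],0],[[0,0,0.09],[0,0,0],0],[[0,0,0.09],[0,0,0],0],[[0,0,0.08],[0,0,0],0],[[0,0,0.06],[0,0,0],0],[[0,0,0],[0,0,0],0],[[0,0,0],[0,0,0],0]]}}

```text
clock: 7.48
eef_pos: [0.6303, -0.2307, 0.1467]
tool_rot: [-0.029, 1.0, 0.001, -0.002]
ft_force: [-0.2, -0.9, 0.3]
grip_width: 0.0
grasp_force: 0.0
```

Emit:
{"fn": "apply_moves", "kwargs": {"steps": [[[0,0,0],[0,0,0],0],[[0,0,0],[0,0,0],0],[[0,0,0],[0,0,0],0],[[0,0,0],[0,0,0],0],[[0,0,0],[0,0,0],0],[[0,0,0],[0,0,0],0],[[0,0,0],[0,0,0],0],[[0,0,0],[0,0,0],0]]}}

```text
clock: 8.15
eef_pos: [0.6313, -0.2324, 0.1484]
tool_rot: [-0.028, 1.0, 0.0, 0.0]
ft_force: [0.2, 0.2, 0.2]
grip_width: -0.0003
grasp_force: 0.0
```

Emit:
{"fn": "apply_moves", "kwargs": {"steps": [[[0,0,0],[0,0,0],0],[[0,0,0],[0,0,0],0],[[0,0,0],[0,0,0],0],[[0,0,0],[0,0,0],0],[[0,0,0],[0,0,0],0],[[0,0,0],[0,0,0],0],[[0,0,0],[0,0,0],0],[[0,0,0],[0,0,0],0]]}}

```text
clock: 8.82
eef_pos: [0.6313, -0.2324, 0.1483]
tool_rot: [-0.028, 1.0, -0.0, 0.0]
ft_force: [0.3, -0.7, -0.4]
grip_width: 0.0002
grasp_force: 0.0
```

Emit:
{"fn": "apply_moves", "kwargs": {"steps": [[[0,0,0],[0,0,0],0],[[0,0,0],[0,0,0],0],[[0,0,0],[0,0,0],0],[[0,0,0],[0,0,0],0],[[0,0,0],[0,0,0],0],[[0,0,0],[0,0,0],0],[[0,0,0],[0,0,0],0],[[0,0,0],[0,0,0],0]]}}

```text
clock: 9.48
eef_pos: [0.6313, -0.2323, 0.1483]
tool_rot: [-0.028, 1.0, 0.0, -0.0]
ft_force: [1.1, -1.0, -0.2]
grip_width: -0.0001
grasp_force: 0.0
```

Run:
```python
from h import *
to(.476,-.2056,.145)
I,D=camera("scene"); cv2.imwrite("pics/s2.png",cv2.resize(I[120:330,90:370,::-1],None,fx=2.8,fy=2.8))
```

```text
t 9.4833 pos [ 0.6313 -0.2323  0.1483] ytool [-0.056  0.998  0.   ] ztool [-0.  0. -1.] w -0.00013139744278846676 F [ 1.05 -1.   -0.21]
units [0.7675 0.1773 0.0165]
```

View pics/s2.png

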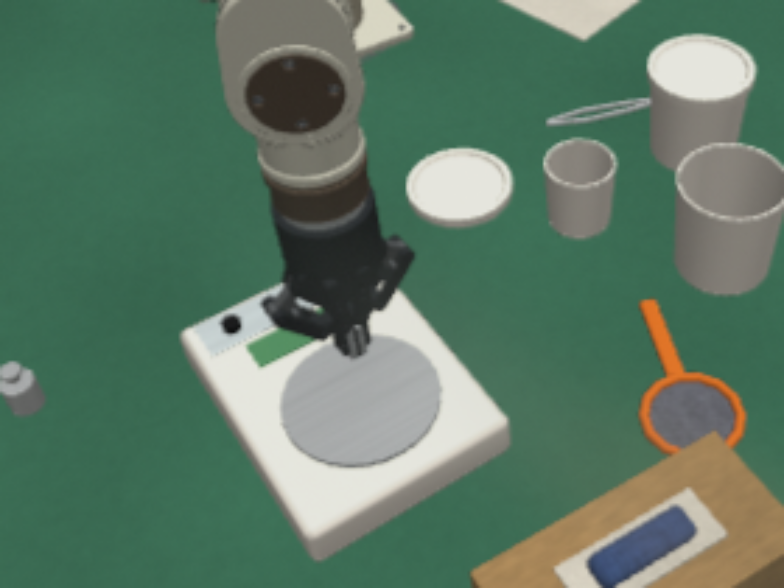

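The fingertips at crop (352,345) stood above the pan without contact, held for over 2 s. Next is the bar key.

Emit:
{"fn": "apply_moves", "kwargs": {"steps": [[[0.06,0.01,0],[0,0,0],0],[[0.11,0.03,0],[0,0,0],0],[[0.13,0.03,0],[0,0,0],0],[[0.13,0.03,0],[0,0,0],0],[[0.13,0.03,0],[0,0,0],0],[[0.11,0.02,0],[0,0,0],0],[[0.07,0.02,0],[0,0,0],0],[[0.03,0.01,0],[0,0,0],0]]}}

```text
clock: 10.2
eef_pos: [0.4733, -0.2047, 0.1485]
tool_rot: [-0.028, 1.0, 0.0, -0.001]
ft_force: [-0.3, 0.1, -0.5]
grip_width: -0.0
grasp_force: 0.0
```

Emit:
{"fn": "apply_moves", "kwargs": {"steps": [[[0,0,0.04],[0,0,0],0],[[0,0,0.06],[0,0,0],0],[[0,0,0.06],[0,0,0],0],[[0,0,0.05],[0,0,0],0],[[0,0,0.03],[0,0,0],0],[[0,0,0],[0,0,0],0],[[0,0,0],[0,0,0],0],[[0,0,0],[0,0,0],0]]}}

```text
clock: 10.87
eef_pos: [0.4761, -0.2053, 0.1006]
tool_rot: [-0.028, 1.0, -0.0, 0.0]
ft_force: [-0.1, -0.2, -0.7]
grip_width: 0.0
grasp_force: 0.0
```

Run:
```python
from h import *
to(.476,-.2056,.082)
I,D=camera("scene"); cv2.imwrite("pics/s3.png",cv2.resize(I[170:300,130:290,::-1],None,fx=4.5,fy=4.5))
```

```text
t 10.8667 pos [ 0.4761 -0.2053  0.1006] ytool [-0.057  0.998 -0.   ] ztool [ 0.001 -0.    -1.   ] w 2.3988130669150747e-05 F [-0.06 -0.19 -0.71]
units [ 0.0007 -0.0014  0.0929]
```

View pics/s3.png

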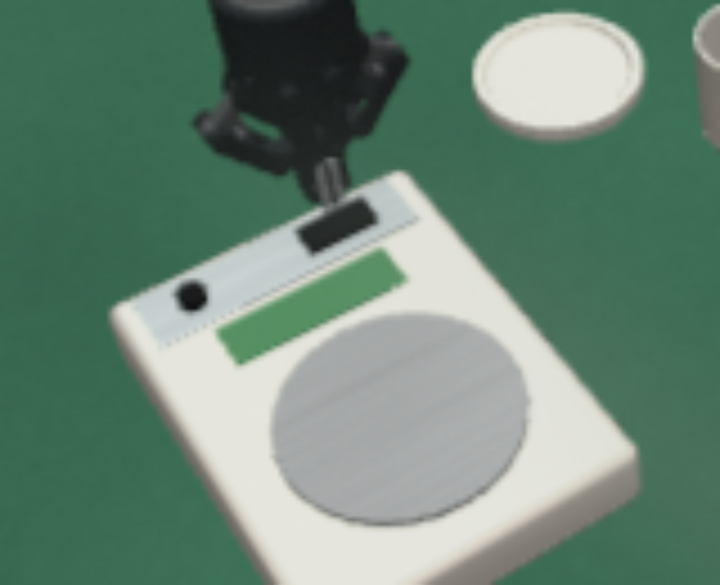

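The fingertips at crop (330,195) hover just above the middle of the bar key, which is at crop (338,225); the round key at (192,296) is well clear. I'll go down slowly.

Emit:
{"fn": "apply_moves", "kwargs": {"steps": [[[0,0,0.03],[0,0,0],0],[[0,0,0.03],[0,0,0],0],[[0,0,0.02],[0,0,0],0],[[0,0,0.01],[0,0,0],0],[[0,0,0.01],[0,0,0],0],[[0,0,0.005],[0,0,0],0],[[0,0,0],[0,0,0],0],[[0,0,0],[0,0,0],0]]}}

```text
clock: 11.58
eef_pos: [0.475, -0.2049, 0.0794]
tool_rot: [-0.028, 1.0, 0.0, -0.0]
ft_force: [-2.6, 1.0, 4.0]
grip_width: 0.0004
grasp_force: 2.0
```

Emit:
{"fn": "apply_moves", "kwargs": {"steps": [[[0,0,0.005],[0,0,0],0],[[0,0,0.005],[0,0,0],0],[[0,0,0.005],[0,0,0],0],[[0,0,0],[0,0,0],0],[[0,0,0],[0,0,0],0],[[0,0,0],[0,0,0],0],[[0,0,0],[0,0,0],0],[[0,0,0],[0,0,0],0]]}}

```text
clock: 12.25
eef_pos: [0.4753, -0.205, 0.077]
tool_rot: [-0.028, 1.0, -0.0, 0.0]
ft_force: [-4.3, 1.6, 10.1]
grip_width: -0.0002
grasp_force: 4.4
```

At z 0.077 with 10 N the key is fully down (6 N holds it there). I'll lift off.

Emit:
{"fn": "apply_moves", "kwargs": {"steps": [[[0,0,0],[0,0,0],0],[[0,0,-0.02],[0,0,0],0],[[0,0,-0.03],[0,0,0],0],[[0,0,-0.05],[0,0,0],0],[[0,0,-0.08],[0,0,0],0],[[0,0,-0.1],[0,0,0],0],[[0,0,-0.1],[0,0,0],0],[[0,0,-0.1],[0,0,0],0]]}}

```text
clock: 12.92
eef_pos: [0.4759, -0.2053, 0.1737]
tool_rot: [-0.028, 1.0, -0.0, 0.001]
ft_force: [1.2, -0.1, 0.1]
grip_width: 0.0
grasp_force: 0.0
```

Emit:
{"fn": "apply_moves", "kwargs": {"steps": [[[0,0,-0.1],[0,0,0],0],[[0,0,-0.06],[0,0,0],0],[[0,0,0],[0,0,0],0],[[0,0,0],[0,0,0],0],[[0,0,0],[0,0,0],0],[[0,0,0],[0,0,0],0],[[0,0,0],[0,0,0],0],[[0,0,0],[0,0,0],0]]}}

```text
clock: 13.58
eef_pos: [0.475, -0.2049, 0.2033]
tool_rot: [-0.028, 1.0, 0.0, -0.001]
ft_force: [0.5, -0.6, 0.8]
grip_width: 0.0
grasp_force: 0.0
```

Run:
```python
from h import *
to(.476,-.2056,.2)
a=np.load("scene0.npz")["I"]
I,D=camera("scene"); d=cv2.absdiff(a,I).max(2); d[:170]=0
cv2.imwrite("pics/s4.png",I[...,::-1])
```

```text
t 13.5833 pos [ 0.475  -0.2049  0.2033] ytool [-0.056  0.998  0.001] ztool [-0.002  0.001 -1.   ] w 4.3358362716191135e-05 F [ 0.45 -0.57  0.79]
units [-0.0049 -0.0038  0.0167]
```

View pics/s4.png

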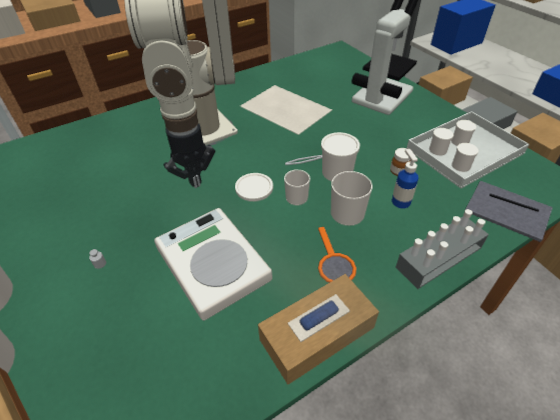

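The gripper, at (195,180), is clear above the balance. The key at (206,219) is up, and everything stands where it was at the start.

```bash
python3 -c "
from workcell import bot
print(bot.job_done())"
```

```text
the job is handed in; nothing more can be done
None
```

I pointed at the large open pot and then at the pan for about two seconds each, pressed the bar key fully down, let it come up and backed away; the job is handed in at about 14 s, and no verdict was returned.

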